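Make up the fixing kit in the two-bay tray

TASK

Make up a fixing kit in the empty black two-bay tray: lay the two long headed bolts in its longer bay and the two small hexagon nuts in its shorter bay, each resting on the tray's floor and none on top of another. The short bolt, the headless stud and the oversize nut do not belong to the kit: leave them, the red rubber block and the pliers where they lie.

Things in the scene. Friction and masses are not known exactly. Their poses are not given: they have to be found in the camera images.
- tray: Open black tray on the open worktop (not the filled one at the back), fixed, 130 x 270 x 44 mm, any yaw, empty. Origin: centre of its underside; x across, y along it. Floor 2 mm thick; inner walls at x = +-57 and y = +-128 mm, tops 42 mm up. A cross partition at y = 30 mm (2 mm thick, 36 mm high) parts the longer bay (y -128 to 29) from the shorter bay (y 31 to 128).
- bolt_a: Steel hexagon-headed bolt lying on its side, 82 mm long in all: head 12.5 mm high, 30 mm across flats; round shank 20 mm in diameter (about 0.24 kg). Origin on its centre line at mid length (centre of mass about 7 mm nearer the head), 13 mm above the worktop; +x from head to tip, sloping down 4 degrees. One of the two equal long bolts that belong in the longer bay.
- bolt_b: Steel hexagon-headed bolt lying on its side, 82 mm long in all: head 12.5 mm high, 30 mm across flats; round shank 20 mm in diameter (about 0.24 kg). Origin on its centre line at mid length (centre of mass about 7 mm nearer the head), 13 mm above the worktop; +x from head to tip, sloping down 4 degrees. One of the two equal long bolts that belong in the longer bay.
- nut_a: Plain bright steel hexagon nut lying flat, 30 mm across flats, 16 mm high, bore about 20 mm (about 0.06 kg). Origin at its centre, 8 mm above the worktop; z along the bore; opposite flats face +-x and every 60 degrees round from there. One of the two equal small nuts that belong in the shorter bay.
- nut_b: Plain bright steel hexagon nut lying flat, 30 mm across flats, 16 mm high, bore about 20 mm (about 0.06 kg). Origin at its centre, 8 mm above the worktop; z along the bore; opposite flats face +-x and every 60 degrees round from there. One of the two equal small nuts that belong in the shorter bay.
- bolt_short: Steel hexagon-headed bolt lying on its side, 48 mm long in all: head 12.5 mm high, 30 mm across flats; round shank 20 mm in diameter (0.16 kg). Origin on its centre line at mid length, 13 mm above the worktop; +x from head to tip, sloping down 8 degrees. Look-alike, shorter than the two long bolts: leave it where it lies.
- stud: Bright steel threaded stud without any head, lying on its side, 82 mm long, 20 mm in diameter (0.19 kg). Origin at its centre, 10 mm above the worktop; x along it. Look-alike of the long bolts: leave it where it lies.
- nut_big: Oversize bright steel hexagon nut lying flat, 46 mm across flats, 24 mm high, bore about 30 mm (0.20 kg). Origin at its centre, 12 mm above the worktop; z along the bore. Look-alike of the small nuts: leave it where it lies.
- block: Small red rubber block lying flat, 30 x 50 x 20 mm. Origin at the centre of its underside, z up. Bystander among the parts: leave it where it lies.
- cutters: Pair of cutting pliers with two sleeved handles, lying flat, 52 x 169 x 14 mm. Origin on the underside near the middle; y along them (from -94 to +75 mm). Bystander: leave it where it lies.

How it is judged:
At the end, for the whole second after the job is handed in: Long bolts on the floor of the longer bay (tray |x| < 50, y -120 to 22, z < 26 mm), small nuts on that of the shorter (|x| < 53, y 35 to 125, z < 22 mm), released and at rest (< 0.02 m/s); short bolt, stud, big nut, rubber block and cutters within 30 mm of their starts (x of bolt_a in the frame of tray between -0.05 and 0.05 m and y of bolt_a in the frame of tray between -0.12 and 0.022 m and z of each of bolt_a, bolt_b in the frame of tray below 0.026 m and linear speed of each of bolt_a, bolt_b, nut_a, nut_b below 0.02 m/s and x of bolt_b in the frame of tray between -0.05 and 0.05 m and y of bolt_b in the frame of tray between -0.12 and 0.022 m and x of nut_a in the frame of tray between -0.053 and 0.053 m and y of nut_a in the frame of tray between 0.035 and 0.125 m and z of each of nut_a, nut_b in the frame of tray below 0.022 m and x of nut_b in the frame of tray between -0.053 and 0.053 m and y of nut_b in the frame of tray between 0.035 and 0.125 m and distance of each of bolt_short, stud, nut_big, block, cutters from where it was at the start of the episode below 0.03 m); the robot touches nothing.
It fails at once if a part or tool that does not belong to the kit (short bolt, stud, oversize nut, rubber block or cutters) is moved by more than 30 mm (distance of any of bolt_short, stud, nut_big, block, cutters from where it was at the start of the episode above 0.03 m).
It also fails if it takes over 102 s, if anything falls off the work surface, if the arm or the gripper's body presses on something with over 40 N, if the wrist force passes 120 N, or if a joint passes its speed limit or range.

ROBOT

A 7-joint arm with a two-finger parallel gripper is mounted at the origin on a cart in front of the work surface, level with it; the furniture and walls round the work are solid. World frame = base frame: x ahead of the robot, y to its left, z up, the work surface at z = 0. Lengths are in m, angles in rad, forces in N, time in s.
With the tool pointing down it reaches from about 0.425 to 0.925 m from the base axis. Payload 6.8 kg.
Tool frame: the origin (TCP) lies midway between the tips of the shut fingers; the grasp point (between the pads) lies 19 mm behind it; x points along the fingers, y is the direction in which the jaws open and shut, and the axes are right-handed (so a half turn about x gives the same grasp; the last joint's range is limited). The gripper opens to 85 mm and grips with 20 to 120 N. Pads are 22 mm wide; open, the fingers measure 114 mm over their backs; the gripper's body (76 mm by 85 mm) begins 54 mm behind the grasp point. The pads swing forward as they close: fully open they stand 13 mm farther back than shut.
Start: joints at [-1.369, 0.477, 0.022, 1.555, -0.011, 1.109, -0.083], TCP at [0.206, 0.643, 0.231] pointing down, gripper open.
Joint ranges: [-2.96, 2.96], [-0.34, 2.1], [-1.41, 1.46], [0.24, 2.44], [-1.37, 4.51], [0.17, 1.92], [-2.96, 2.96]. Speed limits (rad/s): [2.39, 2.39, 3.14, 3.14, 3.14, 3.14, 3.14].

INTERFACE

Orientations are given as a rotation vector (axis times angle).
In Python, from bench import r gives the robot as it stands.
- The arm moves only by the tool carry_out, never from a script. Its argument "targets" is one flat list of numbers, 7 for each row, row after row: the finger opening in m, from 0 to 0.0854, then the shift along the tool's x, y, z in m, then the turn, a rotation vector about the tool's x, y, z in units of 5 degrees (1.0 is 5 degrees). A call has 1 to 12 rows; each row is the pose to reach, as a shift and turn from the pose measured when the call began, along the tool's axes at that moment; what a row does not reach only later rows make up. A row lasts 1/8 s, in which the tool goes at most 62.5 mm and 10.7 degrees, less where a joint would pass 70% of its speed; a pose out of reach is approached as far as the arm can. A call with a gripper value outside its range is refused whole. The fingers move at their own pace and stop on an object; "squeeze" is the grip in N (left out, the last holds). Time passes only in rows, so rows that repeat a pose let the fingers close. It gives the time, the measured TCP pose, the force and the opening at its end, in the units of the state.
- r.get_obs(): the state, without advancing time (a new reading comes with each control period).
- r.grab_frame(name): name is "scene" or "top" or "wrist"; returns the picture (480x640x3 uint8, blue, green, red); there is no depth.
- r.camera_info(name): a dict with "fx", "fy", "cx", "cy" (pixels), "xyz" and "orientation" of the camera in the world. Camera axes: x right, y up, looking along -z (the intrinsics and any distortion apply to the point x, -y, -z); pixel columns grow to the right and rows downward; lengths in m; the calibration is good to about 2 mm. A picture is of the moment at which its call begins: read the wrist's pose just before it. camera_info takes no time and is no camera call; for the wrist camera it gives the pose at the moment of the call.
- r.hand_in(): hands the job in, once; it reports no verdict.
The state is a dict: "clock": time; "joints": joint angles; "qvel": joint speeds; "tau": joint torques, N m; "tcp_pos": TCP position; "orientation": TCP orientation; "contact_force": force on the tool from outside, world axes, zero at the start; "moment": the same for the moment, N m; "grip_width": finger opening in m.
Only numpy, scipy, OpenCV 4.12 (cv2) and the standard library are available. Lean on these libraries where they do the work, as an engineer would, in place of code of your own. Each camera call takes 0.05 s, during which the arm holds its last target. There are 200 camera calls.

## Working session

There is one attempt and no reset: what is moved stays moved. The work goes in short steps, Python scripts to look and compute and a tool call to move; the robot and the scene stay as the last step left them, time stands still between calls to the robot, and variables do not carry over. Pictures are saved under pics/ and viewed, about 12 in all and at most 16, crops included, and the job is handed in when it is done.

Besides the shell and the picture viewer there is one more tool, called after "Emit:" by a JSON object that holds its "op" and its "data", one argument or row to a line. carry_out: Moves the arm, as the interface text tells. Its arguments: {"type":"object","properties":{"targets":{"type":"array","items":{"type":"number"}},"squeeze":{"type":"number"}},"required":["targets"]}

```bash
ls; mkdir -p pics; python3 - <<'E'
from bench import r
import cv2
print(r.get_obs())
for n in ("top","scene"):
    print(n,r.camera_info(n)); cv2.imwrite(f"pics/{n}0.png",r.grab_frame(n))
print(r.camera_info("wrist"))
E
```

```text
pics
{'clock': 0.0, 'joints': array([-1.36907044,  0.47779429,  0.02232221,  1.55646026, -0.01149084,
        1.10931328, -0.08306828]), 'qvel': array([ 0.00081938, -0.00017408,  0.00187545,  0.00037993,  0.00078239,
        0.00057356,  0.00075762]), 'tau': array([-6.15575536e-04, -5.96464384e+01,  1.60748642e+00, -2.81184125e+01,
        1.24319899e-02,  9.44002066e-03, -3.07556536e-05]), 'tcp_pos': array([0.20562633, 0.6422854 , 0.23032557]), 'orientation': array([ 0.24165762,  1.55723877, -0.24455939]), 'contact_force': array([0.05901951, 0.64054361, 0.31768034]), 'moment': array([-0.07661107, -0.00307522, -0.01733717]), 'grip_width': 0.08560616077395351}
top {'fx': 533.3978645644413, 'fy': 533.3978645644413, 'cx': 316.4556091105569, 'cy': 244.51252763456475, 'xyz': array([ 0.36751889, -0.10838262,  1.3291374 ]), 'orientation': array([ 0.13076724, -0.11074499, -1.57220615])}
scene {'fx': 435.8098686303782, 'fy': 435.8098686303782, 'cx': 320.56220764626414, 'cy': 244.44315553951816, 'xyz': array([ 0.15848901, -0.72961334,  0.44093262]), 'orientation': array([ 1.05351777, -0.33469148, -0.52810048])}
{'fx': 357.1181520294039, 'fy': 357.1181520294039, 'cx': 323.5674171403182, 'cy': 236.6258871975881, 'xyz': array([0.12372216, 0.66764514, 0.37276862]), 'orientation': array([-0.28943558, -0.20998264,  1.24951388])}
```

View pics/top0.png

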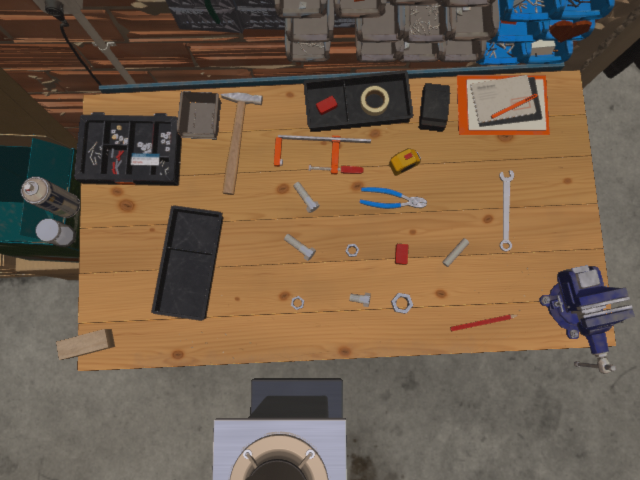

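View pics/scene0.png

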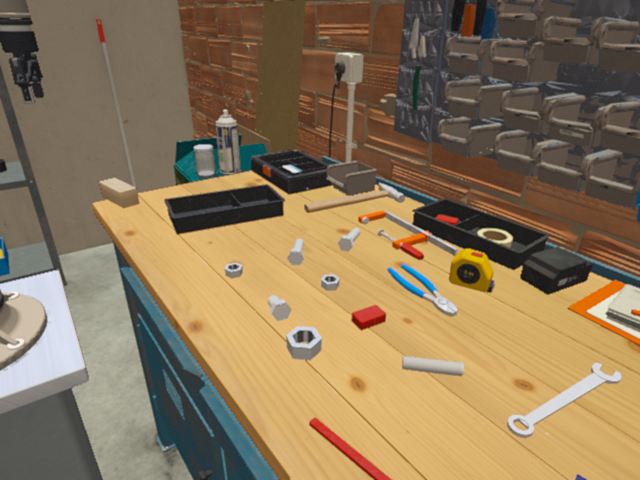

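The overhead view shows the tray at about (188,262), with its shorter bay toward the top. The long bolts are at (306,196) and (299,245), and the small nuts at (352,250) and (298,302). Leave in place: short bolt (360,299), big nut (402,302), stud (456,252), block (402,254) and pliers (392,198).

```bash
cat > h.py <<'E'
import numpy as np, cv2
from scipy.spatial.transform import Rotation as R
from bench import r
def px2w(ci,u,v,z):
    d=R.from_rotvec(ci["orientation"]).apply([(u-ci["cx"])/ci["fx"],-(v-ci["cy"])/ci["fy"],-1])
    c=np.array(ci["xyz"]); return c+d*(z-c[2])/d[2]
def w2px(ci,p):
    q=R.from_rotvec(ci["orientation"]).inv().apply(np.array(p)-ci["xyz"])
    return ci["cx"]-ci["fx"]*q[0]/q[2], ci["cy"]+ci["fy"]*q[1]/q[2]
def tool(yaw):  # x down, jaw axis y at world yaw
    x=np.array([0,0,-1.]);y=np.array([np.cos(yaw),np.sin(yaw),0]);return R.from_matrix(np.c_[x,y,np.cross(x,y)])
def move(p,yaw=None):
    """shift (m, tool axes) and turn (5 deg units) from the pose now to TCP p, jaw yaw (mod 180, nearest)"""
    o=r.get_obs();R0=R.from_rotvec(o["orientation"])
    y0=R0.as_matrix()[:,1]; yn=np.arctan2(y0[1],y0[0])
    if yaw is None: yaw=yn
    yaw=yn+(yaw-yn+np.pi/2)%np.pi-np.pi/2
    s=R0.inv().apply(np.array(p)-o["tcp_pos"]); t=(R0.inv()*tool(yaw)).as_rotvec()/np.radians(5)
    print("shift",s.round(4),"turn",t.round(2),"yaw now",np.degrees(yn).round(1),"->",np.degrees(yaw).round(1),"j7",o["joints"][6].round(2))
def blobs(im,mask,ci,z,amin=30,amax=1e9):
    for c in cv2.findContours(mask,cv2.RETR_EXTERNAL,cv2.CHAIN_APPROX_NONE)[0]:
        a=cv2.contourArea(c)
        if amin<a<amax:
            (u,v),(w,h),_=q=cv2.minAreaRect(c); b=cv2.boxPoints(q)
            e=[(b[i]+b[i+1])/2 for i in range(2)]+[(b[2]+b[3])/2,(b[3]+b[0])/2]
            i=0 if np.linalg.norm(e[0]-e[2])>np.linalg.norm(e[1]-e[3]) else 1
            A,B=px2w(ci,*e[i],z),px2w(ci,*e[i+2],z); C,D=px2w(ci,*e[1-i],z),px2w(ci,*e[3-i],z)
            M=cv2.moments(c); cen=px2w(ci,M["m10"]/M["m00"],M["m01"]/M["m00"],z)
            print("px",round(u),round(v),"area",a,"mid",((A+B)/2)[:2].round(4),"cen",cen[:2].round(4),"L %.3f W %.3f"%(np.linalg.norm(A-B),np.linalg.norm(C-D)),"ang %.1f"%np.degrees(np.arctan2(*(B-A)[1::-1])), "poly",len(c))
E
python3 - <<'E'
from h import *
im=cv2.imread("pics/top0.png");ci=r.camera_info("top")
hsv=cv2.cvtColor(im,cv2.COLOR_BGR2HSV)
m=((hsv[...,1]<70)&(hsv[...,2]>90)).astype(np.uint8)*255
m[:170]=0;m[325:]=0;m[:,:235]=0;m[:,480:]=0
blobs(im,m,ci,0.013)
k=(hsv[...,2]<70).astype(np.uint8)*255;k[:195]=0;k[330:]=0;k[:,:140]=0;k[:,235:]=0
print("tray at rim height");blobs(im,k,ci,0.042,2000)
cv2.imwrite("pics/crop0.png",cv2.resize(im[170:330,140:480],None,fx=2.3,fy=2.3,interpolation=cv2.INTER_CUBIC))
for t in [(0.5,0),(0.5,.3)]: print(w2px(ci,(*t,0)))
E
```

```text
px 297 302 area 117.0 mid [ 0.4276 -0.0436] cen [ 0.4277 -0.0438] L 0.032 W 0.029 ang -179.9 poly 36
px 402 303 area 300.5 mid [ 0.4258 -0.3005] cen [ 0.4258 -0.3004] L 0.052 W 0.046 ang 134.0 poly 57
px 360 300 area 144.0 mid [ 0.4342 -0.1971] cen [ 0.4367 -0.2008] L 0.047 W 0.032 ang 89.7 poly 54
px 352 250 area 115.0 mid [ 0.5571 -0.1805] cen [ 0.5575 -0.18  ] L 0.030 W 0.030 ang 89.7 poly 36
px 456 252 area 197.5 mid [ 0.5514 -0.4376] cen [ 0.5512 -0.4375] L 0.083 W 0.017 ang 136.6 poly 59
px 299 244 area 227.0 mid [ 0.5719 -0.0495] cen [ 0.5663 -0.0507] L 0.083 W 0.032 ang -132.9 poly 70
px 412 200 area 185.0 mid [ 0.6824 -0.3335] cen [ 0.6794 -0.34  ] L 0.070 W 0.034 ang -90.4 poly 82
px 306 195 area 219.5 mid [ 0.6978 -0.0664] cen [ 0.6929 -0.0652] L 0.084 W 0.032 ang -152.1 poly 71
tray at rim height
px 187 263 area 5671.5 mid [0.5263 0.2222] cen [0.5235 0.2221] L 0.270 W 0.133 ang 172.0 poly 311
(np.float64(279.8881479190326), np.float64(273.72616581961074))
(np.float64(160.46503467394857), np.float64(274.3345823241426))
```

View pics/crop0.png

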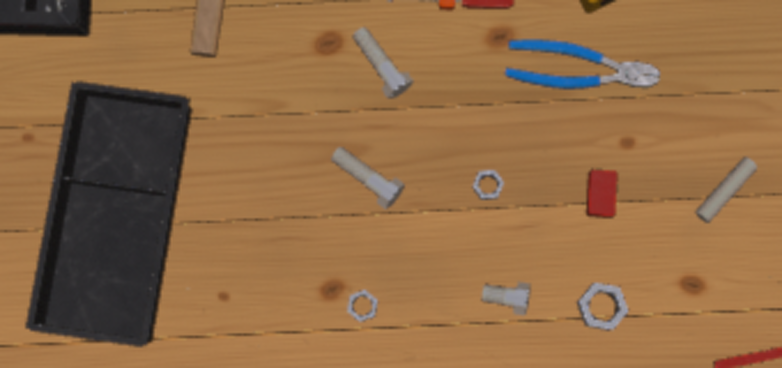

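The enlarged crop confirms the layout. Both long bolts have their heads at lower right, and the tray partition is nearer the far end. Next I'll move above the parts for one close look.

```bash
python3 - <<'E'
from h import *
move([0.57,-0.05,0.26],np.radians(137))
E
```

```text
shift [-0.0286 -0.5484  0.5581] turn [-1.295e+01 -1.000e-02  2.000e-02] yaw now 72.3 -> 137.0 j7 -0.08
```

Emit:
{"op": "carry_out", "data": {
  "targets": [0.085,-0.029,-0.548,0.558,-12.95,0,0,0.085,-0.029,-0.548,0.558,-12.95,0,0,0.085,-0.029,-0.548,0.558,-12.95,0,0,0.085,-0.029,-0.548,0.558,-12.95,0,0,0.085,-0.029,-0.548,0.558,-12.95,0,0,0.085,-0.029,-0.548,0.558,-12.95,0,0,0.085,-0.029,-0.548,0.558,-12.95,0,0,0.085,-0.029,-0.548,0.558,-12.95,0,0,0.085,-0.029,-0.548,0.558,-12.95,0,0,0.085,-0.029,-0.548,0.558,-12.95,0,0,0.085,-0.029,-0.548,0.558,-12.95,0,0,0.085,-0.029,-0.548,0.558,-12.95,0,0]
}}

```text
clock: 1.6
tcp_pos: [0.5492, -0.0108, 0.2587]
orientation: [-0.642, 1.475, 0.64]
contact_force: [0.7, 1.4, -0.1]
grip_width: 0.0852
```

```bash
cat > look.py <<'E'
from h import *
import sys
ci=r.camera_info("wrist"); im=r.grab_frame("wrist"); cv2.imwrite(f"pics/{sys.argv[1]}.png",im)
hsv=cv2.cvtColor(im,cv2.COLOR_BGR2HSV)
m=((hsv[...,1]<75)&(hsv[...,2]>80)).astype(np.uint8)*255
blobs(im,m,ci,float(sys.argv[2]),300,20000)
print(ci["xyz"].round(3), r.get_obs()["tcp_pos"].round(4))
E
python3 look.py w1 0.01
```

```text
px 625 423 area 771.5 mid [0.4613 0.5224] cen [0.4535 0.5207] L 0.103 W 0.040 ang 62.5 poly 119
px 460 339 area 761.5 mid [0.5503 0.2496] cen [0.5526 0.2522] L 0.114 W 0.026 ang 73.1 poly 149
px 188 339 area 776.5 mid [0.8071 0.0093] cen [0.8101 0.012 ] L 0.115 W 0.026 ang 21.3 poly 151
px 133 266 area 311.0 mid [ 0.7745 -0.1009] cen [ 0.7721 -0.0989] L 0.057 W 0.018 ang 91.8 poly 96
px 80 292 area 1934.0 mid [ 0.8499 -0.1173] cen [ 0.8505 -0.1166] L 0.236 W 0.020 ang 86.9 poly 356
px 202 245 area 1283.0 mid [ 0.6953 -0.0628] cen [ 0.6921 -0.0689] L 0.088 W 0.034 ang 40.7 poly 172
px 282 182 area 1396.5 mid [ 0.5735 -0.0512] cen [ 0.5661 -0.0538] L 0.085 W 0.034 ang 45.8 poly 193
px 388 89 area 891.0 mid [ 0.4271 -0.0455] cen [ 0.4273 -0.0454] L 0.034 W 0.032 ang 50.4 poly 100
px 200 78 area 959.0 mid [ 0.5587 -0.1824] cen [ 0.5588 -0.1827] L 0.037 W 0.032 ang 95.6 poly 102
px 45 100 area 838.0 mid [ 0.6904 -0.2734] cen [ 0.6841 -0.3097] L 0.145 W 0.055 ang 86.2 poly 904
px 592 94 area 7741.5 mid [0.2809 0.1039] cen [0.2589 0.0959] L 0.159 W 0.097 ang 60.9 poly 389
[ 0.49  -0.074  0.401] [ 0.5521 -0.0205  0.2593]
```

View pics/w1.png

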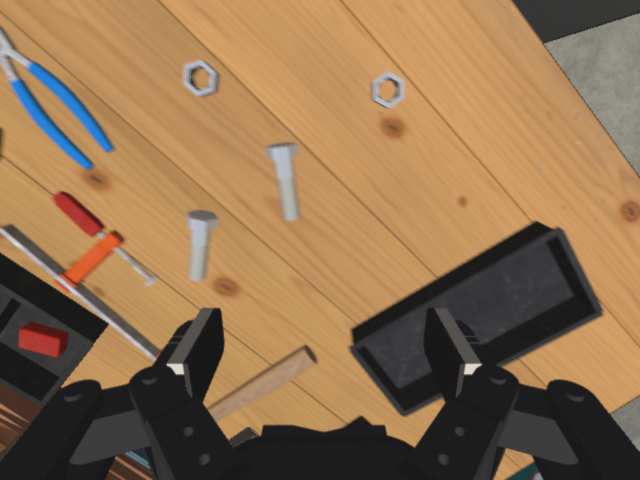

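The wrist view shows the bolts at (202,245) and (282,182) and the small nuts at (388,89) and (200,78). All four are clear of each other.

```bash
cat >> h.py <<'E'
def fit(im,ci,u,v,z,nut):
    hsv=cv2.cvtColor(im,cv2.COLOR_BGR2HSV); m=((hsv[...,1]<75)&(hsv[...,2]>80)).astype(np.uint8)
    cs=cv2.findContours(m,cv2.RETR_EXTERNAL,cv2.CHAIN_APPROX_NONE)[0]
    c=min((c for c in cs if cv2.contourArea(c)>100),key=lambda c:np.hypot(*(c.mean(0)[0]-[u,v])))
    f=np.zeros_like(m);cv2.drawContours(f,[c],-1,1,-1); y,x=np.nonzero(f)
    W=np.array([px2w(ci,a,b,z)[:2] for a,b in zip(x,y)]); cen=W.mean(0)
    if nut:
        P=np.array([px2w(ci,*p,z)[:2] for p in cv2.convexHull(c)[:,0]])-cen
        h=np.radians(np.arange(60)); w=[max(P@[np.cos(a),np.sin(a)])+max(-(P@[np.cos(a),np.sin(a)])) for a in np.radians(np.arange(0,180,1))]
        w=np.array(w).reshape(3,60).sum(0); print("nut",cen.round(4),"flat normal deg mod60",np.argmin(w),"corner",np.argmax(w))
        return cen,np.argmin(w)
    d=cv2.eigen(np.cov((W-cen).T))[2][0]; s=(W-cen)@d
    if abs(s.min())>s.max(): d,s=-d,-s   # tip is farther from centroid
    A,B=cen+d*s.min(),cen+d*s.max(); print("bolt mid",((A+B)/2).round(4),"L %.3f"%(s.max()-s.min()),"tip ang %.1f"%np.degrees(np.arctan2(d[1],d[0])),"grasp",((A+B)/2-.006*d).round(4))
E
python3 - <<'E'
from h import *
im=cv2.imread("pics/w1.png");ci=r.camera_info("wrist")
t=cv2.imread("pics/top0.png");ct=r.camera_info("top")
for I,c,L in ((im,ci,((202,245),(282,182),(388,89),(200,78))),(t,ct,((306,195),(299,244),(297,302),(352,250)))):
    for k,p in enumerate(L): fit(I,c,*p,[.015,.015,.012,.012][k],k>1)
g=np.array([0.5677,-0.0553]);move([*g,0.12],np.radians(136))
print(r.get_obs()["tcp_pos"])
E
```

```text
bolt mid [ 0.6991 -0.0773] L 0.089 tip ang 34.6 grasp [ 0.6942 -0.0807]
bolt mid [ 0.5728 -0.0596] L 0.085 tip ang 52.6 grasp [ 0.5692 -0.0644]
nut [ 0.431  -0.0553] flat normal deg mod60 20 corner 53
nut [ 0.5608 -0.1937] flat normal deg mod60 4 corner 36
bolt mid [ 0.6953 -0.063 ] L 0.085 tip ang 35.0 grasp [ 0.6904 -0.0664]
bolt mid [ 0.5687 -0.0472] L 0.083 tip ang 53.0 grasp [ 0.565 -0.052]
nut [ 0.4277 -0.0438] flat normal deg mod60 16 corner 49
nut [ 0.5577 -0.18  ] flat normal deg mod60 3 corner 39
shift [ 0.1396 -0.0343 -0.0141] turn [ 0.09 -0.03  0.08] yaw now 136.4 -> 136.0 j7 2.36
[ 0.55213544 -0.02053929  0.25930976]
```

```bash
python3 - <<'E'
from h import *
move([.566,-.052,0.06],np.radians(142.7))
print(r.get_obs()["joints"])
E
```

```text
shift [ 0.1996 -0.0304 -0.0127] turn [-1.25 -0.04  0.08] yaw now 136.4 -> 142.7 j7 2.36
[-0.28188501  0.24727862  0.24262418  1.83478242 -0.05933967  1.06470363
  2.3637174 ]
```

Emit:
{"op": "carry_out", "data": {
  "targets": [0.06,0.2,-0.03,-0.013,-1.25,0,0,0.06,0.2,-0.03,-0.013,-1.25,0,0,0.06,0.2,-0.03,-0.013,-1.25,0,0,0.06,0.2,-0.03,-0.013,-1.25,0,0,0.06,0.2,-0.03,-0.013,-1.25,0,0,0.06,0.2,-0.03,-0.013,-1.25,0,0]
}}

```text
clock: 2.4
tcp_pos: [0.5672, -0.0513, 0.0619]
orientation: [-0.725, 1.446, 0.711]
contact_force: [0.7, 0.0, 0.4]
grip_width: 0.0602
```

```bash
python3 look.py w2 0.015; python3 -c "
from h import *
move([.566,-.052,0.005],np.radians(142.7))"
```

```text
px 40 380 area 1223.0 mid [ 0.7639 -0.0997] cen [ 0.7659 -0.0979] L 0.059 W 0.024 ang 82.0 poly 226
px 161 335 area 2867.5 mid [ 0.6754 -0.0765] cen [ 0.6721 -0.0785] L 0.053 W 0.035 ang 34.0 poly 205
px 327 271 area 5109.0 mid [ 0.5678 -0.0469] cen [ 0.5622 -0.0548] L 0.088 W 0.036 ang 53.0 poly 342
px 553 125 area 3389.5 mid [ 0.4269 -0.0453] cen [ 0.4268 -0.0448] L 0.034 W 0.033 ang -9.1 poly 223
px 179 62 area 3759.0 mid [ 0.5564 -0.1797] cen [ 0.5568 -0.1799] L 0.034 W 0.031 ang 97.0 poly 222
[ 0.514 -0.119  0.204] [ 0.5673 -0.0513  0.062 ]
shift [ 0.057   0.0011 -0.0013] turn [ 0.01 -0.01  0.11] yaw now 142.7 -> 142.7 j7 2.59
```

View pics/w2.png

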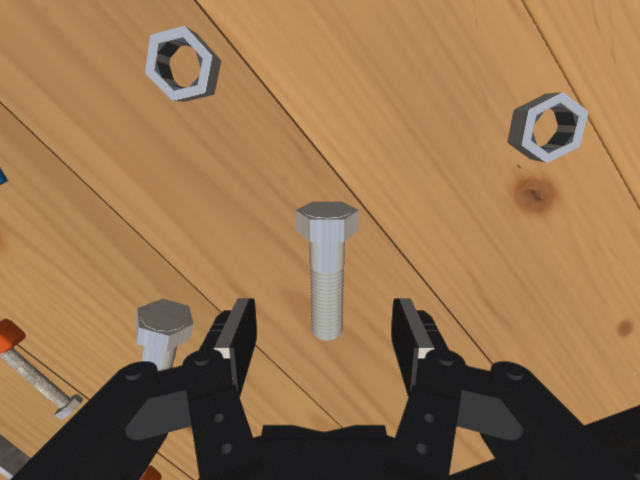

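The camera view shows the bolt centred between the open fingers, with its axis in line. I'll descend and close.

Emit:
{"op": "carry_out", "data": {
  "targets": [0.06,0.056,0.001,-0.001,0,0,0,0.06,0.056,0.001,-0.001,0,0,0,0.06,0.056,0.001,-0.001,0,0,0,0,0.056,0.001,-0.001,0,0,0,0,0.056,0.001,-0.001,0,0,0,0,0.056,0.001,-0.001,0,0,0,0,0.056,0.001,-0.001,0,0,0,0,0.056,0.001,-0.001,0,0,0],
  "squeeze": 60
}}

```text
clock: 3.45
tcp_pos: [0.5672, -0.0518, 0.0073]
orientation: [-0.725, 1.443, 0.71]
contact_force: [-1.6, 0.1, 6.9]
grip_width: 0.0177
```

Emit:
{"op": "carry_out", "data": {
  "targets": [0,-0.11,0,0,0,0,0,0,-0.11,0,0,0,0,0,0,-0.11,0,0,0,0,0,0,-0.11,0,0,0,0,0]
}}

```text
clock: 3.95
tcp_pos: [0.5655, -0.051, 0.1169]
orientation: [-0.725, 1.444, 0.711]
contact_force: [-0.2, -0.3, -2.1]
grip_width: 0.0175
```

```bash
cat >> h.py <<'E'
TC=np.array([.525,.222]);TY=np.array([.990,-.139]);TX=np.array([-.139,-.990])
def tr(x,y): return TC+x*TX+y*TY
JX=np.arctan2(TX[1],TX[0]); JY=np.arctan2(TY[1],TY[0])
E
python3 -c "
from h import *
im=r.grab_frame('wrist');cv2.imwrite('pics/w3.png',im)
move([*tr(-.022,-.05),0.12],JX)"
```

```text
shift [-0.0062  0.2515  0.1878] turn [12.14  0.05  0.1 ] yaw now 142.7 -> 82.0 j7 2.58
```

View pics/w3.png

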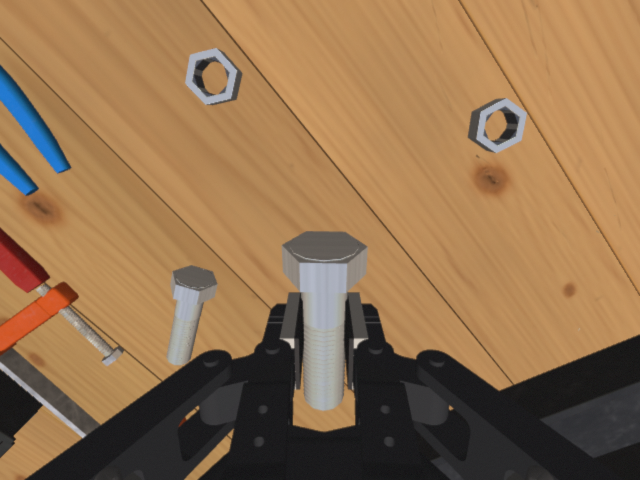

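The bolt is held between the pads with its head toward the camera. Next stop is above the longer bay.

Emit:
{"op": "carry_out", "data": {
  "targets": [0,-0.006,0.251,0.188,12.14,0,0,0,-0.006,0.251,0.188,12.14,0,0,0,-0.006,0.251,0.188,12.14,0,0,0,-0.006,0.251,0.188,12.14,0,0,0,-0.006,0.251,0.188,12.14,0,0,0,-0.006,0.251,0.188,12.14,0,0,0,-0.006,0.251,0.188,12.14,0,0,0,-0.006,0.251,0.188,12.14,0,0,0,-0.006,0.251,0.188,12.14,0,0]
}}

```text
clock: 5.12
tcp_pos: [0.4795, 0.2488, 0.1196]
orientation: [0.105, 1.561, -0.115]
contact_force: [-0.3, 0.3, -2.0]
grip_width: 0.0177
```

```bash
python3 -c "
from h import *
ci=r.camera_info('wrist');im=r.grab_frame('wrist')
for x,y,z in [(-65,-135,44),(65,-135,44),(65,135,44),(-65,135,44),(-57,-128,2),(57,-128,2),(-57,30,36),(57,30,36)]:
    u,v=w2px(ci,[*tr(x/1e3,y/1e3),z/1e3]); cv2.circle(im,(int(u),int(v)),4,(0,255,0),1)
cv2.imwrite('pics/w4.png',im)
move([*tr(-.022,-.056),0.012],JX); print(r.get_obs()['tcp_pos'])"
```

```text
shift [ 0.1077  0.0021 -0.008 ] turn [-0.01  0.08  0.06] yaw now 82.0 -> 82.0 j7 1.05
[0.47951197 0.24902999 0.11972618]
```

View pics/w4.png

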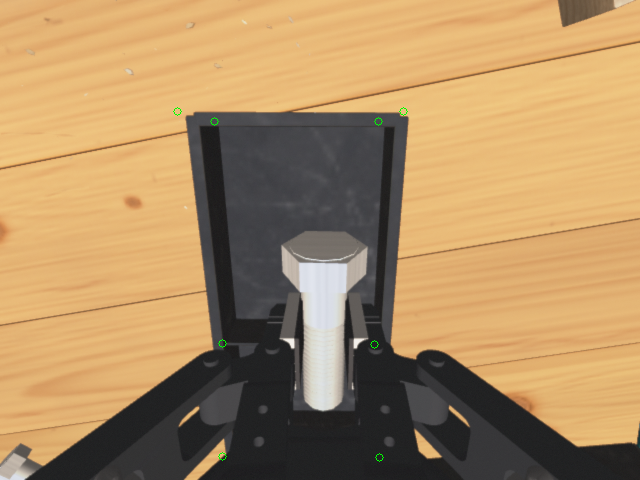

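The view shows the tray rim about 4 mm to the right of prediction and its near edge 2 px lower. I'm moving the tray centre to (0.527, 0.226).

```bash
sed -i 's/TC=np.array(\[.525,.222\])/TC=np.array([.527,.226])/' h.py; python3 -c "
from h import *
move([*tr(-.022,-.058),0.012],JX)"
```

```text
shift [ 0.1076  0.0064 -0.0085] turn [-0.01  0.08  0.06] yaw now 82.0 -> 82.0 j7 1.05
```

Lower, release to 32 mm, then rise.

Emit:
{"op": "carry_out", "data": {
  "targets": [0,0.05,0.006,-0.008,0,0,0,0,0.09,0.006,-0.008,0,0,0,0,0.107,0.006,-0.008,0,0,0,0,0.107,0.006,-0.008,0,0,0,0,0.107,0.006,-0.008,0,0,0]
}}

```text
clock: 5.8
tcp_pos: [0.4742, 0.2556, 0.0139]
orientation: [0.107, 1.56, -0.114]
contact_force: [-0.2, -0.7, -1.1]
grip_width: 0.0174
```

Emit:
{"op": "carry_out", "data": {
  "targets": [0.032,0,0,0,0,0,0,0.032,0,0,0,0,0,0,0.032,0,0,0,0,0,0,0.032,-0.12,0,0,0,0,0,0.032,-0.12,0,0,0,0,0,0.032,-0.12,0,0,0,0,0,0.032,-0.12,0,0,0,0,0]
}}

```text
clock: 6.68
tcp_pos: [0.4728, 0.2563, 0.1338]
orientation: [0.107, 1.56, -0.114]
contact_force: [0.3, 0.5, -1.1]
grip_width: 0.0321
```

```bash
python3 - <<'E'
from h import *
t=r.grab_frame("top");ct=r.camera_info("top")
hsv=cv2.cvtColor(t,cv2.COLOR_BGR2HSV); m=((hsv[...,1]<75)&(hsv[...,2]>80)).astype(np.uint8)*255
m[:195]=0;m[320:]=0;m[:,:155]=0;m[:,220:]=0;blobs(t,m,ct,.015,20)
move([.6904,-.0664,0.08],np.radians(124.8))
E
```

```text
px 173 281 area 236.5 mid [0.4809 0.2637] cen [0.4761 0.2582] L 0.084 W 0.046 ang 177.9 poly 135
shift [ 0.0564 -0.2883  0.2607] turn [-8.57  0.06  0.09] yaw now 81.9 -> 124.8 j7 1.03
```

Emit:
{"op": "carry_out", "data": {
  "targets": [0.032,0,-0.1,0.09,-3,0,0,0.06,0.056,-0.288,0.261,-8.57,0,0,0.06,0.056,-0.288,0.261,-8.57,0,0,0.06,0.056,-0.288,0.261,-8.57,0,0,0.06,0.056,-0.288,0.261,-8.57,0,0,0.06,0.056,-0.288,0.261,-8.57,0,0,0.06,0.056,-0.288,0.261,-8.57,0,0,0.06,0.056,-0.288,0.261,-8.57,0,0,0.06,0.056,-0.288,0.261,-8.57,0,0]
}}

```text
clock: 7.85
tcp_pos: [0.6896, -0.0644, 0.079]
orientation: [-0.481, 1.516, 0.472]
contact_force: [-0.5, 0.5, 1.1]
grip_width: 0.0599
```

```bash
python3 - <<'E'
from h import *
ci=r.camera_info("wrist");im=r.grab_frame("wrist");cv2.imwrite("pics/w5.png",im)
u,v=w2px(ci,[.695,-.063,.015]);print(u,v)
fit(im,ci,u,v,.015,False)
move([.6904,-.0664,0.006],np.radians(124.8))
E
```

```text
320.73833386646123 266.15914273046565
bolt mid [ 0.6951 -0.0625] L 0.088 tip ang 34.6 grasp [ 0.6902 -0.0659]
shift [ 0.0735 -0.002  -0.001 ] turn [0.02 0.01 0.07] yaw now 124.9 -> 124.8 j7 2.35
```

View pics/w5.png

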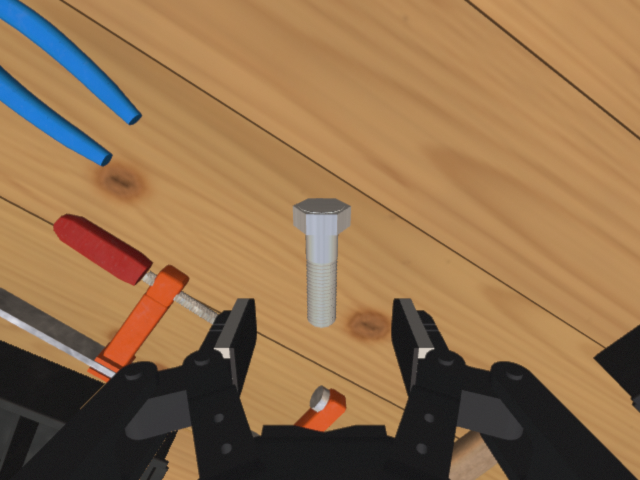

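The second bolt is centred and its axis is in line. I'll grasp, lift and carry it.

Emit:
{"op": "carry_out", "data": {
  "targets": [0.06,0.0735,-0.002,-0.001,0,0,0,0.06,0.0735,-0.002,-0.001,0,0,0,0.06,0.0735,-0.002,-0.001,0,0,0,0,0.0735,-0.002,-0.001,0,0,0,0,0.0735,-0.002,-0.001,0,0,0,0,0.0735,-0.002,-0.001,0,0,0,0,0.0735,-0.002,-0.001,0,0,0,0,0.0735,-0.002,-0.001,0,0,0]
}}

```text
clock: 8.9
tcp_pos: [0.6918, -0.0667, 0.0081]
orientation: [-0.482, 1.512, 0.471]
contact_force: [-1.6, 0.6, 6.0]
grip_width: 0.0173
```

Emit:
{"op": "carry_out", "data": {
  "targets": [0,-0.11,0,0,0,0,0,0,-0.11,0,0,0,0,0,0,-0.11,0,0,0,0,0,0,-0.11,0,0,0,0,0]
}}

```text
clock: 9.4
tcp_pos: [0.6902, -0.0659, 0.1176]
orientation: [-0.482, 1.513, 0.472]
contact_force: [-1.2, -0.4, -2.6]
grip_width: 0.0175
```

```bash
python3 -c "
from h import *
move([*tr(.024,-.058),0.12],JX)"
```

```text
shift [-0.0051  0.3547 -0.0257] turn [8.58 0.06 0.07] yaw now 124.9 -> 82.0 j7 2.34
```

Emit:
{"op": "carry_out", "data": {
  "targets": [0,-0.005,0.355,-0.026,8.58,0,0,0,-0.005,0.355,-0.026,8.58,0,0,0,-0.005,0.355,-0.026,8.58,0,0,0,-0.005,0.355,-0.026,8.58,0,0,0,-0.005,0.355,-0.026,8.58,0,0,0,-0.005,0.355,-0.026,8.58,0,0,0,-0.005,0.355,-0.026,8.58,0,0,0,-0.005,0.355,-0.026,8.58,0,0,0,-0.005,0.355,-0.026,8.58,0,0,0,-0.005,0.355,-0.026,8.58,0,0]
}}

```text
clock: 10.65
tcp_pos: [0.4664, 0.2092, 0.1197]
orientation: [0.108, 1.561, -0.115]
contact_force: [0.2, -0.4, -2.9]
grip_width: 0.0176
```

```bash
python3 -c "
from h import *
im=r.grab_frame('wrist');cv2.imwrite('pics/w6.png',im)
move([*tr(.024,-.058),0.012],JX)"
```

```text
shift [ 0.1078  0.0013 -0.001 ] turn [-0.02  0.08  0.04] yaw now 81.9 -> 82.0 j7 1.12
```

View pics/w6.png

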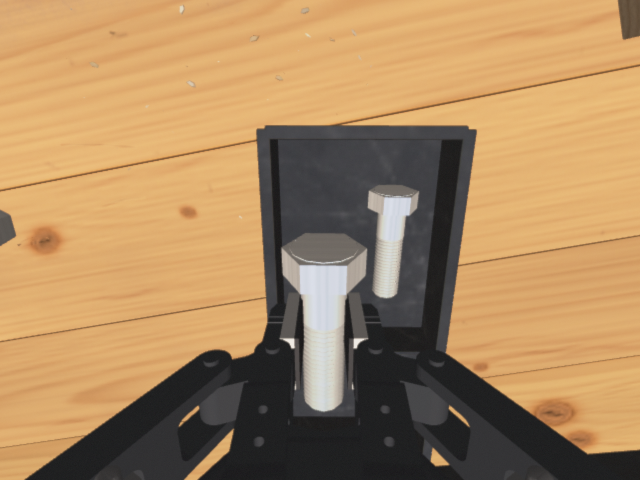

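The first bolt lies at about x = −21 mm in the tray, and the second is on course for +24 mm, clear of both the bolt and the wall. Lowering now.

Emit:
{"op": "carry_out", "data": {
  "targets": [0,0.05,0.001,-0.001,0,0,0,0,0.09,0.001,-0.001,0,0,0,0,0.107,0.001,-0.001,0,0,0,0,0.107,0.001,-0.001,0,0,0,0,0.107,0.001,-0.001,0,0,0]
}}

```text
clock: 11.32
tcp_pos: [0.4671, 0.2102, 0.0135]
orientation: [0.109, 1.56, -0.114]
contact_force: [0.1, 0.3, -2.7]
grip_width: 0.0177
```

Emit:
{"op": "carry_out", "data": {
  "targets": [0.032,0,0,0,0,0,0,0.032,0,0,0,0,0,0,0.032,0,0,0,0,0,0,0.032,-0.12,0,0,0,0,0,0.032,-0.12,0,0,0,0,0,0.032,-0.12,0,0,0,0,0,0.032,-0.12,0,0,0,0,0]
}}

```text
clock: 12.2
tcp_pos: [0.4657, 0.2108, 0.1334]
orientation: [0.109, 1.56, -0.114]
contact_force: [0.0, -0.2, -0.3]
grip_width: 0.0321
```

```bash
python3 - <<'E'
from h import *
im=r.grab_frame('wrist');cv2.imwrite('pics/w7.png',im)
for y in (3,63,123): move([.4275,-.0445,0.09],np.radians(17+y-3))
E
```

```text
shift [ 0.0437 -0.2576 -0.0016] turn [ 1.298e+01  1.000e-01 -1.000e-02] yaw now 81.9 -> 17.0 j7 1.11
shift [ 0.0437 -0.2576 -0.0016] turn [0.98 0.08 0.04] yaw now 81.9 -> 77.0 j7 1.11
shift [ 0.0437 -0.2576 -0.0016] turn [-11.02   0.05   0.08] yaw now 81.9 -> 137.0 j7 1.11
```

View pics/w7.png

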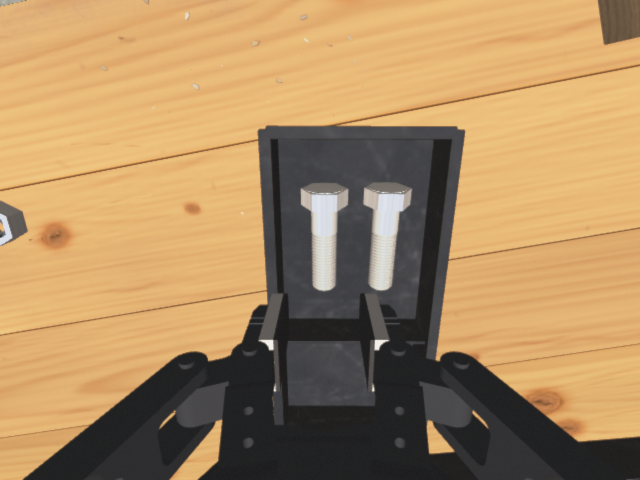

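Both bolts lie side by side on the floor of the longer bay. Now for the near nut, using jaw yaw 77°.

Emit:
{"op": "carry_out", "data": {
  "targets": [0.032,0,-0.1,-0.001,0.5,0,0,0.06,0.043,-0.258,-0.0016,0.98,0,0,0.06,0.043,-0.258,-0.0016,0.98,0,0,0.06,0.043,-0.258,-0.0016,0.98,0,0,0.06,0.043,-0.258,-0.0016,0.98,0,0,0.06,0.043,-0.258,-0.0016,0.98,0,0,0.06,0.043,-0.258,-0.0016,0.98,0,0]
}}

```text
clock: 13.12
tcp_pos: [0.4279, -0.0433, 0.0905]
orientation: [0.173, 1.557, -0.179]
contact_force: [0.6, 0.1, -0.5]
grip_width: 0.0597
```

```bash
python3 - <<'E'
from h import *
ci=r.camera_info('wrist');im=r.grab_frame('wrist');cv2.imwrite('pics/w8.png',im)
u,v=w2px(ci,[.4275,-.0445,.014]);print(u,v); fit(im,ci,u,v,.014,True)
move([.4275,-.0445,0.005],np.radians(77)); print(r.get_obs()['joints'])
E
```

```text
323.30038367038935 249.6836936863796
nut [ 0.4266 -0.0435] flat normal deg mod60 21 corner 50
shift [ 0.0856 -0.0012 -0.0008] turn [0.03 0.09 0.03] yaw now 77.2 -> 77.0 j7 1.6
[-0.51574935  0.32554983  0.55219799  2.27549205 -0.29388045  0.5997518
  1.60299819]
```

View pics/w8.png

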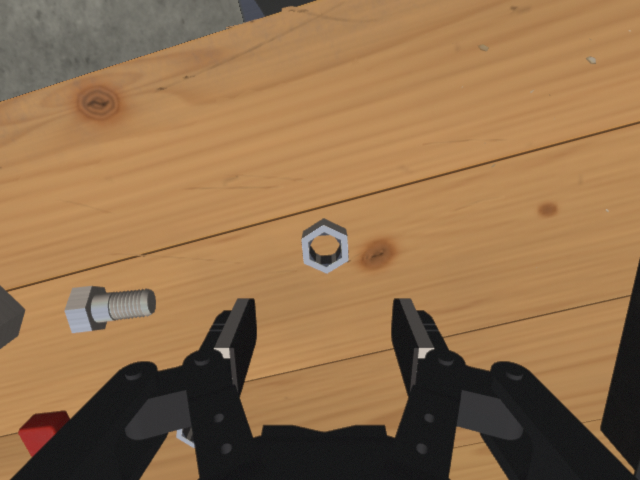

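The nut's flats face the pads squarely. Descending to grasp.

Emit:
{"op": "carry_out", "data": {
  "targets": [0.06,0.086,-0.001,0,0,0,0,0.06,0.086,-0.001,0,0,0,0,0.06,0.086,-0.001,0,0,0,0,0,0.086,-0.001,0,0,0,0,0,0.086,-0.001,0,0,0,0,0,0.086,-0.001,0,0,0,0,0,0.086,-0.001,0,0,0,0],
  "squeeze": 40
}}

```text
clock: 14.05
tcp_pos: [0.4295, -0.044, 0.006]
orientation: [0.173, 1.554, -0.177]
contact_force: [-0.4, 0.3, 4.7]
grip_width: 0.029
```

Emit:
{"op": "carry_out", "data": {
  "targets": [0,-0.115,0,0,0,0,0,0,-0.115,0,0,0,0,0,0,-0.115,0,0,0,0,0,0,-0.115,0,0,0,0,0]
}}

```text
clock: 14.55
tcp_pos: [0.4283, -0.043, 0.1214]
orientation: [0.174, 1.553, -0.176]
contact_force: [0.5, -0.7, -1.4]
grip_width: 0.0287
```

```bash
python3 -c "
from h import *
move([*tr(-.022,.082),0.12],JX)"
```

```text
shift [0.0026 0.3128 0.1167] turn [-0.95  0.12  0.01] yaw now 77.2 -> 82.0 j7 1.57
```

```bash
python3 -c "
from h import *
move([*tr(0,.055),0.12],JX)"
```

```text
shift [0.0023 0.2887 0.0916] turn [-0.95  0.12  0.01] yaw now 77.2 -> 82.0 j7 1.57
```

Emit:
{"op": "carry_out", "data": {
  "targets": [0,0.002,0.289,0.092,-0.95,0.1,0,0,0.002,0.289,0.092,-0.95,0.1,0,0,0.002,0.289,0.092,-0.95,0.1,0,0,0.002,0.289,0.092,-0.95,0.1,0,0,0.002,0.289,0.092,-0.95,0.1,0,0,0.002,0.289,0.092,-0.95,0.1,0,0,0.002,0.289,0.092,-0.95,0.1,0,0,0.002,0.289,0.092,-0.95,0.1,0]
}}

```text
clock: 15.55
tcp_pos: [0.5812, 0.2164, 0.1197]
orientation: [0.11, 1.568, -0.113]
contact_force: [0.1, -1.3, -0.8]
grip_width: 0.029
```

```bash
python3 -c "
from h import *
im=r.grab_frame('wrist');cv2.imwrite('pics/w9.png',im)
move([*tr(0,.055),0.010],JX)"
```

```text
shift [ 0.11    0.0018 -0.0003] turn [-0.03  0.01  0.02] yaw now 81.9 -> 82.0 j7 1.28
```

View pics/w9.png

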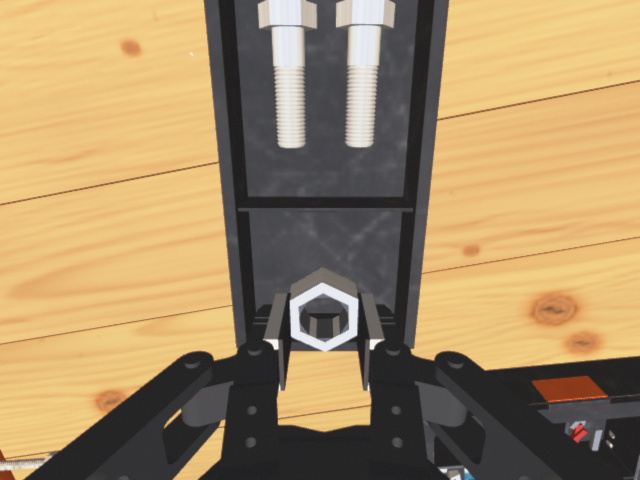

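The nut is held, with the partition line at row 208. I'll check that against the calibration.

```bash
python3 -c "
from h import *
ci=r.camera_info('wrist')
for x in (-57,57): print(w2px(ci,[*tr(x/1e3,.03),.036]), w2px(ci,[*tr(x/1e3,.128),.044]))
for v in (208,): print((px2w(ci,327,v,.036)[:2]-TC)@TY,(px2w(ci,327,v,.036)[:2]-TC)@TX)"
```

```text
(np.float64(414.43786129416435), np.float64(210.4593334368341)) (np.float64(406.0053700003287), np.float64(344.479913476734))
(np.float64(240.30242186274825), np.float64(210.7526988867122)) (np.float64(248.51223787474197), np.float64(344.665696424025))
0.028225545849393706 0.00022562669101324043
```

Agreement is within 2 mm. Lower and release.

Emit:
{"op": "carry_out", "data": {
  "targets": [0,0.05,0.001,0,0,0,0,0,0.09,0.001,0,0,0,0,0,0.11,0.001,0,0,0,0,0,0.11,0.001,0,0,0,0,0,0.11,0.001,0,0,0,0]
}}

```text
clock: 16.23
tcp_pos: [0.5823, 0.2173, 0.0109]
orientation: [0.111, 1.566, -0.113]
contact_force: [-0.9, 0.1, -1.1]
grip_width: 0.0288
```

Emit:
{"op": "carry_out", "data": {
  "targets": [0.046,0,0,0,0,0,0,0.046,0,0,0,0,0,0,0.046,0,0,0,0,0,0,0.046,-0.12,0,0,0,0,0,0.046,-0.12,0,0,0,0,0,0.046,-0.12,0,0,0,0,0,0.046,-0.12,0,0,0,0,0]
}}

```text
clock: 17.1
tcp_pos: [0.5816, 0.2177, 0.1309]
orientation: [0.111, 1.566, -0.112]
contact_force: [0.2, -0.1, -1.2]
grip_width: 0.0463
```

```bash
python3 -c "
from h import *
move([.557,-.180,0.09],np.radians(64))"
```

```text
shift [ 0.0411 -0.3971  0.032 ] turn [3.57 0.02 0.  ] yaw now 81.8 -> 64.0 j7 1.28
```

Emit:
{"op": "carry_out", "data": {
  "targets": [0.046,0,-0.15,0.012,1,0,0,0.046,0,-0.15,0.012,1,0,0,0.06,0.041,-0.397,0.032,3.57,0,0,0.06,0.041,-0.397,0.032,3.57,0,0,0.06,0.041,-0.397,0.032,3.57,0,0,0.06,0.041,-0.397,0.032,3.57,0,0,0.06,0.041,-0.397,0.032,3.57,0,0,0.06,0.041,-0.397,0.032,3.57,0,0,0.06,0.041,-0.397,0.032,3.57,0,0,0.06,0.041,-0.397,0.032,3.57,0,0]
}}

```text
clock: 18.35
tcp_pos: [0.5573, -0.1778, 0.0897]
orientation: [0.354, 1.541, -0.353]
contact_force: [0.7, -0.2, 0.0]
grip_width: 0.0599
```

```bash
python3 - <<'E'
from h import *
ci=r.camera_info('wrist');im=r.grab_frame('wrist');cv2.imwrite('pics/w10.png',im)
u,v=w2px(ci,[.557,-.18,.014]);print(u,v); fit(im,ci,u,v,.014,True)
move([.5565,-.1797,0.005],np.radians(64)); print(r.get_obs()['joints'])
E
```

```text
321.90587042980934 251.68839669229095
nut [ 0.5558 -0.1789] flat normal deg mod60 5 corner 35
shift [ 0.0848 -0.002  -0.0001] turn [ 0.03  0.01 -0.01] yaw now 64.1 -> 64.0 j7 1.72
[-0.23819829  0.57005465  0.59239859  1.92301568 -0.44398729  0.77922154
  1.72259917]
```

View pics/w10.png

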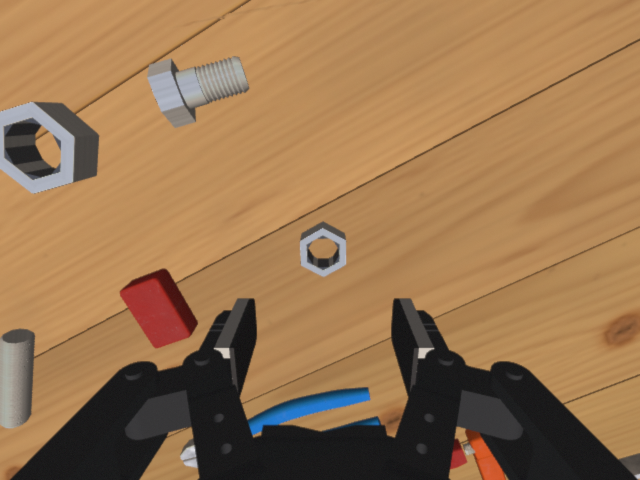

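The far nut is square to the pads, and the block and pliers are clear of the fingers. Grasping.

Emit:
{"op": "carry_out", "data": {
  "targets": [0.06,0.085,-0.001,0,0,0,0,0.06,0.085,-0.001,0,0,0,0,0.06,0.085,-0.001,0,0,0,0,0,0.085,-0.001,0,0,0,0,0,0.085,-0.001,0,0,0,0,0,0.085,-0.001,0,0,0,0,0,0.085,-0.001,0,0,0,0]
}}

```text
clock: 19.27
tcp_pos: [0.5583, -0.1791, 0.0065]
orientation: [0.354, 1.537, -0.353]
contact_force: [-0.5, 0.9, 7.4]
grip_width: 0.0285
```

Emit:
{"op": "carry_out", "data": {
  "targets": [0,-0.115,0,0,0,0,0,0,-0.115,0,0,0,0,0,0,-0.115,0,0,0,0,0,0,-0.115,0,0,0,0,0]
}}

```text
clock: 19.77
tcp_pos: [0.5577, -0.1785, 0.1217]
orientation: [0.355, 1.537, -0.352]
contact_force: [-0.3, 0.4, -1.4]
grip_width: 0.0286
```

```bash
python3 -c "
from h import *
move([*tr(0,.104),0.12],JX)"
```

```text
shift [ 0.0023  0.3826 -0.1049] turn [-3.57  0.05 -0.02] yaw now 64.2 -> 82.0 j7 1.7
```

Emit:
{"op": "carry_out", "data": {
  "targets": [0,0.002,0.383,-0.105,-3.57,0,0,0,0.002,0.383,-0.105,-3.57,0,0,0,0.002,0.383,-0.105,-3.57,0,0,0,0.002,0.383,-0.105,-3.57,0,0,0,0.002,0.383,-0.105,-3.57,0,0,0,0.002,0.383,-0.105,-3.57,0,0,0,0.002,0.383,-0.105,-3.57,0,0,0,0.002,0.383,-0.105,-3.57,0,0,0,0.002,0.383,-0.105,-3.57,0,0,0,0.002,0.383,-0.105,-3.57,0,0]
}}

```text
clock: 21.02
tcp_pos: [0.6301, 0.2091, 0.1203]
orientation: [0.112, 1.563, -0.112]
contact_force: [-0.2, 0.4, -0.8]
grip_width: 0.0283
```

```bash
python3 -c "
from h import *
im=r.grab_frame('wrist');cv2.imwrite('pics/w11.png',im);ci=r.camera_info('wrist')
print(w2px(ci,[*tr(0,.055),.018]))
move([*tr(0,.104),0.010],JX)"
```

```text
(np.float64(327.282521099771), np.float64(168.44273395797484))
shift [ 0.1104  0.0019 -0.001 ] turn [-0.03  0.05 -0.01] yaw now 81.8 -> 82.0 j7 1.33
```

View pics/w11.png

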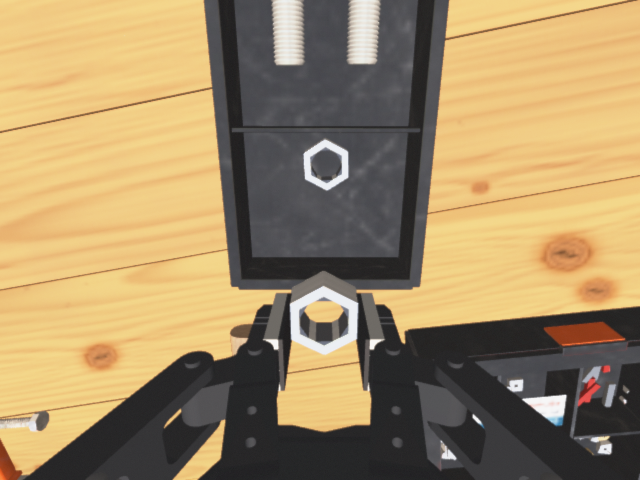

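The first nut lies flat at (326,165), as predicted, and the space for the second is free. Lower and release.

Emit:
{"op": "carry_out", "data": {
  "targets": [0,0.05,0.001,-0.001,0,0,0,0,0.09,0.001,-0.001,0,0,0,0,0.11,0.001,-0.001,0,0,0,0,0.11,0.001,-0.001,0,0,0,0,0.11,0.001,-0.001,0,0,0]
}}

```text
clock: 21.7
tcp_pos: [0.6307, 0.2104, 0.0113]
orientation: [0.113, 1.562, -0.112]
contact_force: [0.1, -0.6, -0.6]
grip_width: 0.0284
```

Emit:
{"op": "carry_out", "data": {
  "targets": [0.046,0,0,0,0,0,0,0.046,0,0,0,0,0,0,0.046,0,0,0,0,0,0,0.046,-0.15,0,-0.1,0,0,0,0.046,-0.15,0,-0.1,0,0,0,0.046,-0.15,0,-0.1,0,0,0,0.046,-0.15,0,-0.1,0,0,0,0.046,-0.15,0,-0.1,0,0,0]
}}

```text
clock: 22.7
tcp_pos: [0.5307, 0.2248, 0.1607]
orientation: [0.113, 1.562, -0.111]
contact_force: [-0.2, 0.1, -0.7]
grip_width: 0.0462
```

```bash
python3 -c "
from h import *
print(r.get_obs()['tcp_pos'])
cv2.imwrite('pics/top1.png',r.grab_frame('top')); cv2.imwrite('pics/w12.png',r.grab_frame('wrist'))"
```

```text
[0.53071377 0.22476037 0.16070136]
```

View pics/w12.png

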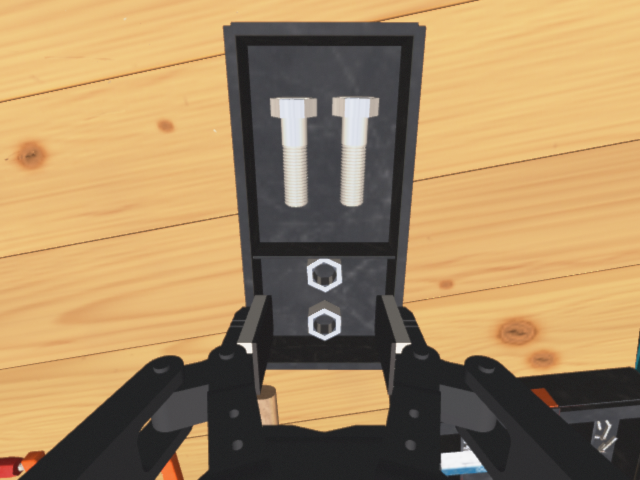

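All four parts are in their bays, flat and separate. One last numeric check on the parts that must stay put, then I'll hand in.

```bash
python3 - <<'E'
from h import *
a,b=[cv2.cvtColor(cv2.imread(f"pics/{n}.png"),cv2.COLOR_BGR2GRAY).astype(int) for n in("top0","top1")]
for n,(u,v) in dict(short=(360,299),big=(402,302),stud=(456,252),block=(402,254),pliers=(392,198)).items():
    s=np.s_[v-20:v+20,u-30:u+30]; print(n,abs(a[s]-b[s]).max())
print(r.hand_in())
E
```

```text
short 4
big 4
stud 4
block 4
pliers 5
the job is handed in; nothing more can be done
None
```

The fixing kit is made up and handed in at about 23 s, well inside the 102 s limit. The two long bolts lie side by side in the tray's longer bay, and the two small nuts lie flat, one behind the other, in the shorter bay.

- **Placing:** The last wrist picture showed all four parts on the tray floor, none on another, with the gripper open and well above them.
- **Parts left alone:** Overhead pictures from before and after matched to within image noise around the short bolt, stud, big nut, block and pliers.
- **Disagreement:** My first estimate of the tray position from the overhead camera was about 4 mm off the wrist view. I corrected it before placing anything; a later check of the partition agreed within 2 mm.
- **Not measured:** I judged the final resting places from the picture and did not measure the final heights or speeds. The hand-in gave no verdict.

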